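Stand the slumped picture up against the tiled panel and block its foot

ROBOT

A 6-joint arm with a two-finger parallel gripper is mounted at the origin on the work surface. World frame = base frame: x ahead of the robot, y to its left, z up, the work surface at z = 0. Lengths are in m, angles in rad, forces in N, time in s.
With the tool pointing down it reaches from about 0.3 to 0.875 m from the base axis. Payload 6.4 kg.
Tool frame: the origin (TCP) lies at the very end of the fingers, on their centre line; the grasp point (between the pads) lies 19 mm behind it; z points along the fingers, y is the direction in which the jaws open and shut (so a half turn about z gives the same grasp; the last joint's range is limited). The gripper opens to 85 mm and grips with 20 to 120 N. Pads are 22 mm wide; open, the fingers measure 114 mm over their backs; the gripper's body (76 mm by 85 mm) begins 54 mm behind the grasp point. The pads swing forward as they close: fully open they stand 13 mm farther back than shut.
Start: joints at [-1.49, 0.181, 1.607, -0, 1.354, -0.206], TCP at [0.163, -0.552, 0.231] pointing down, gripper open.
Joint ranges: [-2.99, 2.99], [-0.89, 2.07], [0.3, 2.58], [-1.14, 4.28], [0, 2.63], [-3.12, 3.12]. Speed limits (rad/s): [2.57, 2.57, 3.01, 3.14, 3.14, 3.14].

INTERFACE

Orientations are given as a unit quaternion [w, x, y, z].
In Python, from bench import telemetry, imaging, ctrl gives the robot as it stands.
- The arm moves only by the shell command python3 -m pendant 'ROWS' [OPENING]. ROWS is JSON, a list that holds one entry, the list of rows, each a list of 6 numbers: the shift along the tool's x, y, z in units of 200 mm (1.0 is 200 mm), then the turn, a rotation vector about the tool's x, y, z in units of pi rad (1.0 is pi rad). In form: [[[tx, ty, tz, rx, ry, rz], ...]]. A call has 1 to 12 rows; each row shifts and turns the pose as measured when the row begins, along the tool's axes as they then stand; what a row does not reach is not made up. A row lasts 1/8 s, in which the tool goes at most 62.5 mm and 10.7 degrees, less where a joint would pass 70% of its speed; a pose out of reach is approached as far as the arm can. A call with a number of a shift or a turn outside -1 to 1 is refused whole. A call with a gripper value outside its range is refused whole. OPENING is the closure, from 0 (fully open) to 1 (shut), set as the call begins (- or left out, the last holds). The fingers move at their own pace and stop on an object; the grip force is fixed at half the most. Time passes only in rows, so rows that do not move let the fingers close. It gives the time, the measured TCP pose, the force and the opening at its end, in the units of the state.
- telemetry.get_obs(): the state, without advancing time (a new reading comes with each control period).
- imaging.camera(name): name is "side" or "top" or "wrist"; returns a dict with "pixels" (400x640x3 uint8, blue, green, red), "vfov" (degrees; the focal length in pixels is half the picture's height over the tangent of half this angle, whatever the lens; pixels are square), "cx", "cy" (the principal point, pixels), "R" (3x3) and "t" (3): a world point X has camera coordinates R X + t. Camera axes: x right, y down, z forward; pixel columns grow to the right and rows downward; lengths in m; the calibration is good to about 2 mm. A picture is of the moment at which its call begins. There is no depth.
- ctrl.hand_in(): hands the job in, once; it reports no verdict.
The state is a dict: "time_s": time; "q": joint angles; "dq": joint speeds; "joint_efforts": joint torques, N m; "eef_pos": TCP position; "eef_rot": TCP orientation; "wrist_force": force on the tool from outside, world axes, zero at the start; "torque": the same for the moment, N m; "opening": opening from 0.0 (shut) to 1.0 (fully open).
Only numpy, scipy, OpenCV 4.12 (cv2) and the standard library are available. Lean on these libraries where they do the work, as an engineer would, in place of code of your own. Each camera call takes 0.05 s, during which the arm holds its last target.

TASK

The framed picture has slumped until it leans at 45 degrees against the tiled panel. Set it steep again: its foot brought in square to the panel until the picture leans about 20 degrees off upright with its top edge still resting on the panel, and the marble bar lying flat along the front of its foot, touching it near the middle, so that it cannot slide out. Leave the tumbler, the remote control and the spectacle case where they are.

Things in the scene. Friction and masses are not known exactly. Their poses are not given: they have to be found in the camera images.
- panel: Fixed upright panel, grey tiles with an oak cap: 320 mm long (x), 25 mm thick (y), 192 mm high (z). Origin: centre of its underside, on the table. The picture leans on its tiled face, the plane y = -12.5 mm, which looks along its -y. Two steel feet 6 mm high stand out behind (+y).
- frame: Loose picture, a rigid slab with dark wooden border, flowers on blue: 140 mm wide (x), 16 thick (y), 180 tall (z), 0.3 to 0.5 kg. Origin: middle of the lower front edge of its foot (farthest from the panel). +z runs up to the top edge, +y towards its back. Starts 45 degrees off upright, foot on the table, top back edge on the tiles, parallel to the panel, held by friction alone (0.5 to 0.7).
- frame_top (a point): Middle of the picture's top front edge, 180 mm up its z axis. When the foot is pushed towards the panel it slides and the top rides up the tiles: at a lean a off upright the picture's origin is 16 cos a + 180 sin a mm from the tiled face (139 at 45 degrees, 77 at 20). Pushed in to nearly upright, it may topple forward.
- bar: Loose white marble bar, 120 mm long (x), 46 wide (y), 40 high (z), 0.5 to 0.8 kg. Origin: centre of its underside. Starts flat on the table, apart from the picture, at any heading; either long side may go against the foot. It slides on the table without tipping when pushed low from behind, and can push the picture's foot ahead of it.
- tumbler: Bystander: closed peach-coloured tumbler, 135 mm high, 74 mm across the top, 58 mm across the base. Origin at the centre of its underside.
- remote: Bystander: black remote control lying flat, 150 mm long (x), 42 mm wide, 16 mm high. Origin at the centre of its underside.
- case: Bystander: dark blue spectacle case, 150 mm long (x), 58 mm wide, 40 mm high. Origin at the centre of its underside.
Mind the look-alikes: they are no part of the job. Of the things that look like the bar, the middle-sized one is meant.

How it is judged:
By the outcome, as a careful person would: the job done as asked, in the order asked, and still so for the second after the job is handed in, with the robot touching nothing.
It also fails if it takes over 54 s, if anything falls off the work surface, if the arm or the gripper's body presses on something with over 40 N, if the wrist force passes 120 N, or if a joint passes its speed limit or range.

## Working session

There is one attempt and no reset: what is moved stays moved. The work goes in short steps, Python scripts to look and compute and a shell command to move; the robot and the scene stay as the last step left them, time stands still between calls to the robot, and variables do not carry over. Pictures are saved under pics/ and viewed, and the job is handed in when it is done.

```bash
ls; mkdir -p pics; python3 - <<'E'
from bench import telemetry, imaging
import cv2
print(telemetry.get_obs())
for n in("side","top","wrist"):
    c=imaging.camera(n); cv2.imwrite(f"pics/{n}0.png",c["pixels"]); print(n,c["vfov"],c["cx"],c["cy"],c["R"],c["t"])
E
```

```text
pics
{'time_s': 0.0, 'q': array([-1.49027531e+00,  1.81556463e-01,  1.60800782e+00, -7.79585861e-06,
        1.35378378e+00, -2.06294714e-01]), 'dq': array([ 0.0011144 ,  0.00039851,  0.00059049, -0.00137086, -0.00146085,
       -0.00056297]), 'joint_efforts': array([-1.37337811e-03, -4.44874370e+01, -3.51340985e+01, -3.04774812e-04,
        9.28304245e-03,  1.56975371e-06]), 'eef_pos': array([ 0.1626394 , -0.55094662,  0.23037557]), 'eef_rot': array([-8.76205982e-04,  9.89734201e-01,  1.42917601e-01,  5.13612817e-05]), 'wrist_force': array([ 0.6069644 , -0.09279387,  0.45391242]), 'torque': array([-0.00199668, -0.0099204 , -0.01876936]), 'opening': 0.9988779782640766}
side 50.871619000451716 315.82433874973077 196.89476391400822 [[ 0.99445902 -0.10341987 -0.01885704]
 [-0.08050104 -0.63380933 -0.76928884]
 [ 0.06760799  0.76654423 -0.63862281]] [-0.49232214  0.05441671  1.08678069]
top 48.85701695264393 322.65798667013195 199.56671589360528 [[ 0.01551763 -0.99978196 -0.01397277]
 [-0.98415803 -0.01280378 -0.1768305 ]
 [ 0.17661304  0.01649541 -0.98414213]] [-0.10137874  0.50674485  0.98259535]
wrist 59.03028568941356 319.8664795087298 194.3108965616853 [[ 0.28301241 -0.95911566 -0.0010597 ]
 [-0.91291512 -0.26971818  0.30633004]
 [-0.29409176 -0.08572779 -0.95192478]] [-0.57392252 -0.03923915  0.38073937]
```

View pics/side0.png

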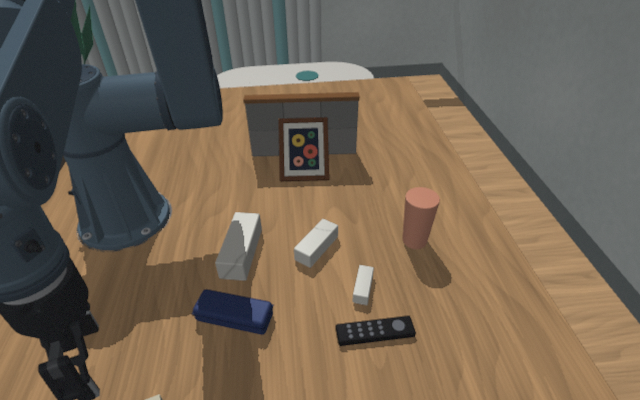

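View pics/top0.png

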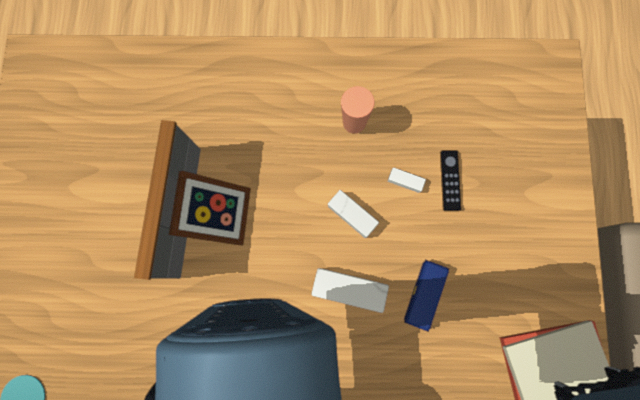

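View pics/wrist0.png

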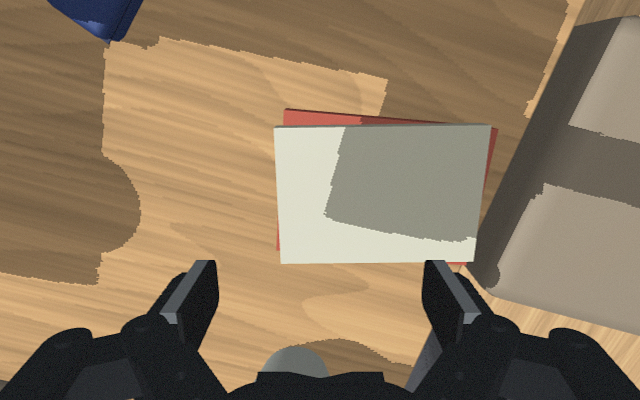

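The white bars in the top picture are at (350,290) (large), (353,213) (middle) and (408,180) (small). The one at (353,213), which is side (317,243), should be meant. I'll enlarge the crops to confirm and measure.

```bash
python3 - <<'E'
import cv2
a=cv2.imread("pics/top0.png"); cv2.imwrite("pics/topc1.png",cv2.resize(a[100:300,120:270],None,fx=4,fy=3,interpolation=2)[:, :]) 
c=a[110:290,130:260]; cv2.imwrite("pics/topA.png",cv2.resize(c,(650-130,720-180)))  # x4 , x3
cv2.imwrite("pics/topA.png",cv2.resize(c,None,fx=3,fy=3,interpolation=cv2.INTER_CUBIC))
cv2.imwrite("pics/topB.png",cv2.resize(a[160:320,300:460],None,fx=3.5,fy=3.5,interpolation=cv2.INTER_CUBIC))
s=cv2.imread("pics/side0.png")
cv2.imwrite("pics/sideA.png",cv2.resize(s[80:200,235:375],None,fx=5,fy=5,interpolation=cv2.INTER_CUBIC))
E
```

```text
(no output)
```

View pics/topA.png

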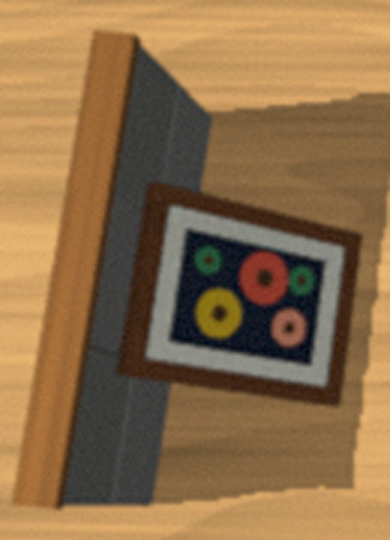

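View pics/topB.png

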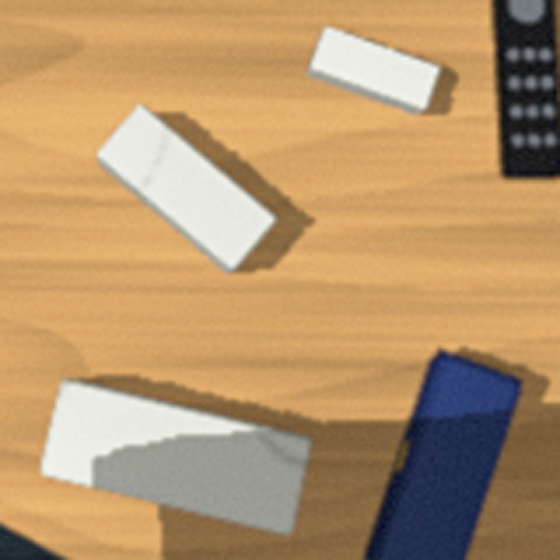

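View pics/sideA.png

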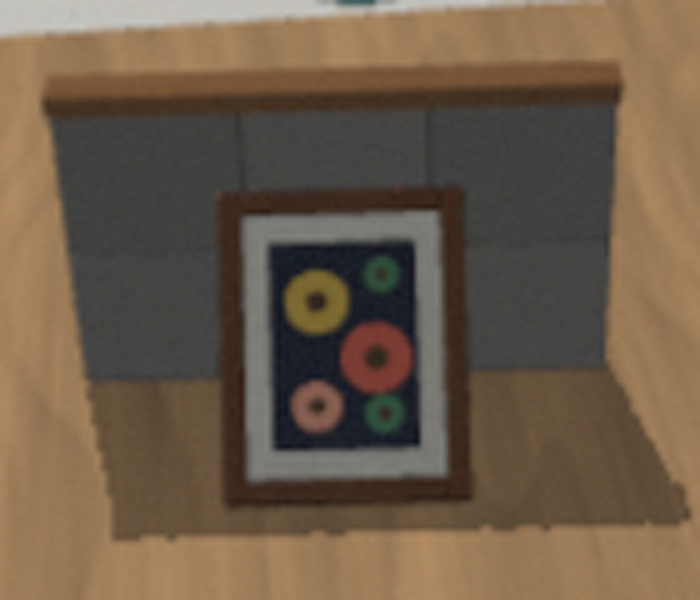

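```bash
cat > h.py <<'E'
import numpy as np, cv2
from bench import telemetry, imaging
def cam(n): return imaging.camera(n)
def K(c):
    f=c["pixels"].shape[0]/2/np.tan(np.radians(c["vfov"])/2); return f
def ray(c,u,v):
    f=K(c); d=c["R"].T@np.array([(u-c["cx"])/f,(v-c["cy"])/f,1]); o=-c["R"].T@c["t"]; return o,d
def pz(c,u,v,z):
    o,d=ray(c,u,v); return o+d*(z-o[2])/d[2]
def proj(c,X):
    f=K(c); p=c["R"]@np.asarray(X)+c["t"]; return np.array([c["cx"]+f*p[0]/p[2],c["cy"]+f*p[1]/p[2]])
E
python3 - <<'E'
from h import *
np.set_printoptions(precision=4,suppress=True)
import pickle
T=cam("top");S=cam("side")
def A(n,l,z,c=T,o=(130,110),s=3):
    P=np.array([pz(c,o[0]+(u+.5)/s-.5,o[1]+(v+.5)/s-.5,z) for u,v in l]); print(n,z); print(P)
    print(' edges',[round(float(np.linalg.norm(P[i]-P[(i+1)%len(P)])),4) for i in range(len(P))], [round(float(np.degrees(np.arctan2(*(P[(i+1)%len(P)]-P[i])[1::-1]))),1) for i in range(len(P))], P.mean(0))
A('cap',[(95,30),(138,35),(60,507),(13,505)],.192)
A('tilebase',[(211,115),(152,503)],0)
A('frame foot',[(361,236),(340,406)],.0113)
A('frame top',[(152,183),(119,373)],.0113+.1273)
A('bar',[(140,104),(97,156),(232,272),(275,218)],.04,o=(300,160),s=3.5)
A('big',[(62,380),(41,473),(293,535),(310,438)],.05,o=(300,160),s=3.5)
A('small',[(322,27),(309,71),(428,112),(441,67)],.025,o=(300,160),s=3.5)
A('side cap',[(45,78),(618,62)],.192,S,(235,80),5)
A('side tilebase',[(90,380),(605,369)],0,S,(235,80),5)
A('side foot',[(225,505),(470,498)],.0113,S,(235,80),5)
A('side ftop',[(219,192),(463,186)],.1386,S,(235,80),5)
E
```

```text
cap 0.192
[[0.6454 0.24   0.192 ]
 [0.6421 0.2099 0.192 ]
 [0.3214 0.2366 0.192 ]
 [0.3222 0.2673 0.192 ]]
 edges [0.0303, 0.3218, 0.0307, 0.3243] [-96.3, 175.2, 88.5, -4.8] [0.4827 0.2385 0.192 ]
tilebase 0
[[0.643  0.215  0.    ]
 [0.3244 0.2411 0.    ]]
 edges [0.3196, 0.3196] [175.3, -4.7] [0.4837 0.2281 0.    ]
frame foot 0.0113
[[0.5395 0.0831 0.0113]
 [0.4022 0.0936 0.0113]]
 edges [0.1377, 0.1377] [175.6, -4.4] [0.4708 0.0884 0.0113]
frame top 0.1386
[[0.5504 0.2113 0.1386]
 [0.4137 0.2245 0.1386]]
 edges [0.1373, 0.1373] [174.5, -5.5] [0.4821 0.2179 0.1386]
bar 0.04
[[ 0.5338 -0.1336  0.04  ]
 [ 0.498  -0.1052  0.04  ]
 [ 0.4218 -0.1951  0.04  ]
 [ 0.458  -0.2236  0.04  ]]
 edges [0.0457, 0.1179, 0.0461, 0.1177] [141.6, -130.3, -38.2, 49.9] [ 0.4779 -0.1644  0.04  ]
big 0.05
[[ 0.3496 -0.0847  0.05  ]
 [ 0.2907 -0.0723  0.05  ]
 [ 0.255  -0.2325  0.05  ]
 [ 0.3154 -0.2439  0.05  ]]
 edges [0.0601, 0.1641, 0.0615, 0.1628] [168.1, -102.6, -10.7, 77.9] [ 0.3027 -0.1584  0.05  ]
small 0.025
[[ 0.5924 -0.2584  0.025 ]
 [ 0.5614 -0.2492  0.025 ]
 [ 0.5338 -0.3295  0.025 ]
 [ 0.5653 -0.3391  0.025 ]]
 edges [0.0324, 0.0849, 0.0329, 0.0852] [163.4, -108.9, -17.0, 71.4] [ 0.5632 -0.2941  0.025 ]
side cap 0.192
[[0.3209 0.266  0.192 ]
 [0.6444 0.24   0.192 ]]
 edges [0.3246, 0.3246] [-4.6, 175.4] [0.4827 0.253  0.192 ]
side tilebase 0
[[0.3245 0.2456 0.    ]
 [0.6407 0.2159 0.    ]]
 edges [0.3176, 0.3176] [-5.4, 174.6] [0.4826 0.2307 0.    ]
side foot 0.0113
[[0.4029 0.093  0.0113]
 [0.5398 0.0818 0.0113]]
 edges [0.1374, 0.1374] [-4.7, 175.3] [0.4714 0.0874 0.0113]
side ftop 0.1386
[[0.4136 0.2184 0.1386]
 [0.5516 0.2063 0.1386]]
 edges [0.1386, 0.1386] [-5.0, 175.0] [0.4826 0.2124 0.1386]
```

The enlarged crops settle the identity. The measured tops are 164x61, 118x46 and 85x33 mm. The middle one, at top (353,213), matches 120x46 and is the bar. It is centred at (0.478, -0.164) with heading 49.8°. The panel heading is -4.75°, its face centre is (0.483, 0.229), and the frame foot is about 140 mm from it, centred. I'll move over the bar now.

```bash
python3 -m pendant '[[[0.229,-0.157,0,0,0,0],[0.229,-0.157,0,0,0,0],[0.229,-0.157,0,0,0,0],[0.229,-0.157,0,0,0,0],[0.229,-0.157,0,0,0,0],[0.229,-0.157,0,0,0,0],[0.229,-0.157,0,0,0,0],[0.229,-0.157,0,0,0,0],[0.229,-0.157,0,0,0,0],[0,0,0,0,0,-0.055],[0,0,0,0,0,-0.055],[0,0,0,0,0,-0.055]]]' 0
cat >> h.py <<'E'
from scipy.spatial.transform import Rotation as Ro
np.set_printoptions(precision=4,suppress=True)
def goal(pos,yaw_y):
    "units to go to pos with tool y heading yaw_y deg (mod 180), tool down"
    o=telemetry.get_obs(); q=o["eef_rot"]; R=Ro.from_quat([q[1],q[2],q[3],q[0]]); M=R.as_matrix()
    h=np.degrees(np.arctan2(M[1,1],M[0,1])); d=(yaw_y-h+90)%180-90
    y=np.radians(h+d); Y=np.array([np.cos(y),np.sin(y),0]); Z=np.array([0,0,-1.]); G=np.column_stack([np.cross(Y,Z),Y,Z])
    print("t",o["time_s"],"pos",o["eef_pos"],"yawy",round(h,2),"tilt",M[:,2],"q",o["q"],"F",o["wrist_force"],"open",round(o["opening"],3))
    print("shift units(now axes)",M.T@(np.array(pos)-o["eef_pos"])/.2,"(after turn axes)",G.T@(np.array(pos)-o["eef_pos"])/.2,"turn units",(R.inv()*Ro.from_matrix(G)).as_rotvec()/np.pi)
E
python3 -c "
from h import *
goal([.4779,-.1644,.12],-40.2)"
```

```text
time_s: 1.75
eef_pos: [0.488, -0.1507, 0.2309]
eef_rot: [0.001, 0.917, 0.398, 0.001]
wrist_force: [-0.6, 0.7, -0.4]
opening: 1.001
t 1.75 pos [ 0.488  -0.1507  0.2309] yawy -43.04 tilt [ 0.0025 -0.0008 -1.    ] q [-0.5326  0.0344  1.7686  0.0006  1.3361  0.2185] F [-0.6271  0.7306 -0.4187] open 1.001
shift units(now axes) [-0.0852  0.0087  0.5542] (after turn axes) [-0.085   0.0058  0.5543] turn units [ 0.0008 -0.0003 -0.0158]
```

```bash
python3 -m pendant '[[[-0.085,0.008,0,0,0,-0.016],[0,0,0.2,0,0,0],[0,0,0.2,0,0,0],[0,0,0,0,0,0]]]'
python3 -c "
from h import *
goal([.4779,-.1644,.004],-40.2)
c=cam('wrist'); im=c['pixels'].copy()
a=np.radians(49.8);X=np.array([np.cos(a),np.sin(a)]);Y=np.array([-X[1],X[0]])
P=[proj(c,[*(np.array([.4779,-.1644])+sx*.06*X+sy*.023*Y),.04]) for sx,sy in((1,1),(1,-1),(-1,-1),(-1,1))]
cv2.polylines(im,[np.int32(P)],True,(0,0,255),1);cv2.imwrite('pics/w1.png',im)"
```

```text
time_s: 2.25
eef_pos: [0.4782, -0.1646, 0.15]
eef_rot: [0.002, 0.906, 0.424, 0.002]
wrist_force: [0.0, 0.9, 0.8]
opening: 1.0
t 2.25 pos [ 0.4782 -0.1646  0.15  ] yawy -39.88 tilt [ 0.0043 -0.002  -1.    ] q [-0.5671  0.1145  1.8578  0.0007  1.1645  0.1286] F [0.049  0.8946 0.7802] open 1.0
shift units(now axes) [-0.0009 -0.0051  0.7302] (after turn axes) [ 0.     -0.0017  0.7302] turn units [ 0.0015 -0.0004  0.0018]
```

View pics/w1.png

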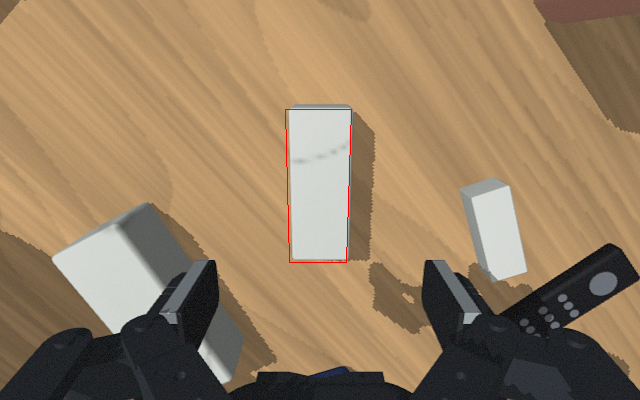

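The outline from the top camera matches the bar in the wrist view (columns 288–351, rows 107–262), and the open jaws straddle it. I'll descend and grip.

```bash
python3 -m pendant '[[[0,-0.003,0.15,0,0,0.002],[0,0,0.15,0,0,0],[0,0,0.15,0,0,0],[0,0,0.15,0,0,0],[0,0,0.1,0,0,0],[0,0,0.02,0,0,0]]]' 0 && python3 -m pendant '[[[0,0,0,0,0,0],[0,0,0,0,0,0],[0,0,0,0,0,0],[0,0,0,0,0,0],[0,0,0,0,0,0],[0,0,0,0,0,0]]]' 1
python3 -c "
from h import *
goal([.4656,.0177,.06],-94.75)"
```

```text
time_s: 3.05
eef_pos: [0.4921, -0.1725, 0.0185]
eef_rot: [0.013, 0.907, 0.421, 0.009]
wrist_force: [-0.4, 0.6, 0.0]
opening: 0.997
time_s: 3.8
eef_pos: [0.4918, -0.1714, 0.0228]
eef_rot: [0.012, 0.907, 0.421, 0.008]
wrist_force: [-0.1, 0.1, -6.7]
opening: 0.52
t 3.8 pos [ 0.4918 -0.1714  0.0228] yawy -40.15 tilt [ 0.0252 -0.0144 -0.9996] q [-0.5642  0.34    1.8965  0.0017  0.8761  0.1354] F [-0.1469  0.136  -6.7444] open 0.52
shift units(now axes) [ 0.639  -0.7041 -0.203 ] (after turn axes) [-0.209  -0.9312 -0.1862] turn units [ 0.0076 -0.0059  0.3033]
```

```bash
python3 -m pendant '[[[0,0,-0.06,0.003,-0.003,0],[0,0,-0.06,0.003,-0.003,0],[0,0,-0.06,0.002,0,0],[0,0,0,0,0,0]]]'
python3 -c "
from h import *
goal([.4656,.0177,.06],-94.75)
for n in ('wrist','top'):
  cv2.imwrite('pics/g_%s.png'%n,cam(n)['pixels'])"
```

```text
time_s: 4.3
eef_pos: [0.4907, -0.1705, 0.0589]
eef_rot: [0.003, 0.907, 0.421, -0.006]
wrist_force: [0.1, 0.1, -7.1]
opening: 0.522
t 4.3 pos [ 0.4907 -0.1705  0.0589] yawy -40.18 tilt [-0.0086 -0.0113 -0.9999] q [-0.5544  0.2909  1.865  -0.0169  0.987   0.1563] F [ 0.1386  0.1449 -7.1252] open 0.522
shift units(now axes) [ 0.638  -0.7029 -0.0152] (after turn axes) [-0.2028 -0.9275 -0.0057] turn units [0.0024 0.004  0.3032]
```

View pics/g_wrist.png

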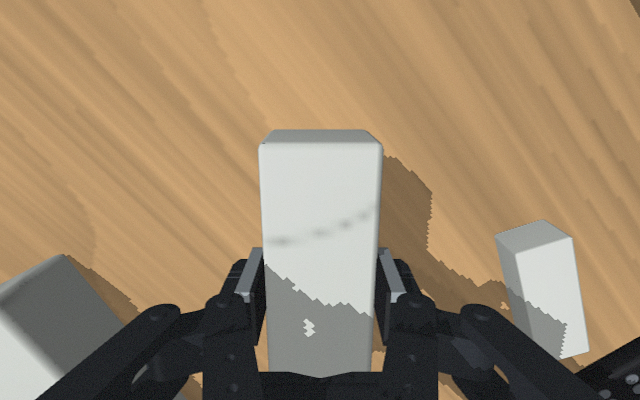

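View pics/g_top.png

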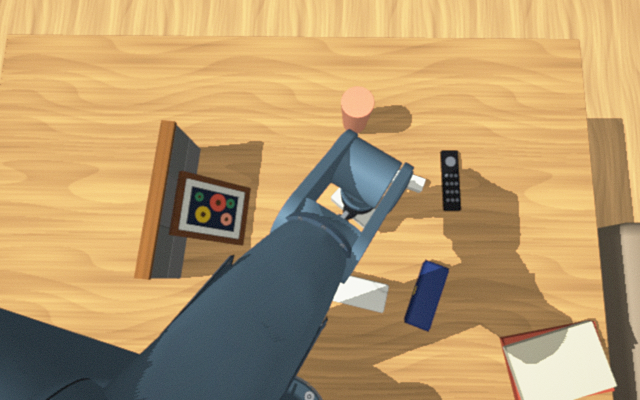

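The bar is held squarely. I'll turn it to the panel's heading, then carry it in front of the foot.

```bash
python3 -m pendant '[[[0,0,-0.02,0.002,0.003,0.05],[0,0,0,0,0,0.05],[0,0,0,0,0,0.05],[0,0,0,0,0,0.05],[0,0,0,0,0,0.05],[0,0,0,0,0,0.05],[0,0,0,0,0,0]]]'
python3 -c "
from h import *
goal([.4693,.0174,.06],-94.75)"
```

```text
time_s: 5.28
eef_pos: [0.4858, -0.168, 0.0568]
eef_rot: [-0.003, 0.999, -0.051, -0.008]
wrist_force: [0.1, 0.3, -6.4]
opening: 0.523
t 5.275 pos [ 0.4858 -0.168   0.0568] yawy -95.89 tilt [-0.0151  0.0061 -0.9999] q [-0.5623  0.2913  1.87   -0.0034  0.9963  1.1131] F [ 0.1101  0.2967 -6.4442] open 0.523
shift units(now axes) [-0.1772 -0.9136 -0.0092] (after turn axes) [-0.1588 -0.9169 -0.0161] turn units [-0.0015  0.005  -0.0063]
```

```bash
python3 -m pendant '[[[-0.03,-0.15,-0.005,-0.001,0.005,-0.006],[-0.03,-0.15,0,0,0,0],[-0.03,-0.15,0,0,0,0],[-0.03,-0.15,0,0,0,0],[-0.03,-0.15,0,0,0,0],[-0.01,-0.15,0,0,0,0],[0,0,0,0,0,0]]]'
python3 -c "
from h import *
goal([.4693,.0174,.02],-94.75)"
```

```text
time_s: 6.15
eef_pos: [0.4657, 0.0187, 0.0563]
eef_rot: [-0.001, 1.0, -0.029, -0.001]
wrist_force: [0.7, -0.7, -6.7]
opening: 0.522
t 6.15 pos [0.4657 0.0187 0.0563] yawy -93.36 tilt [-0.001   0.0018 -1.    ] q [-0.2164  0.1888  2.0022  0.002   0.952   1.4119] F [ 0.6977 -0.72   -6.7029] open 0.522
shift units(now axes) [0.0185 0.0059 0.1817] (after turn axes) [0.0185 0.0051 0.1817] turn units [-0.0006  0.0003  0.0077]
```

```bash
python3 -m pendant '[[[0.018,0.005,0.04,0,0,0.008],[0,0,0.04,0,0,0],[0,0,0.04,0,0,0],[0,0,0.03,0,0,0],[0,0,0,0,0,0]]]'
python3 -c "
from h import *
goal([.4693,.0174,.02],-94.75)"
```

```text
time_s: 6.78
eef_pos: [0.4693, 0.0153, 0.0233]
eef_rot: [-0.001, 0.999, -0.042, -0.001]
wrist_force: [0.4, 0.2, -6.2]
opening: 0.523
t 6.775 pos [0.4693 0.0153 0.0233] yawy -94.81 tilt [-0.0022  0.0014 -1.    ] q [-0.2216  0.2628  2.0006  0.0012  0.8806  1.4324] F [ 0.4427  0.2118 -6.2441] open 0.523
shift units(now axes) [-0.0007 -0.0104  0.0166] (after turn axes) [-0.0007 -0.0104  0.0166] turn units [-0.0004  0.0007 -0.0004]
```

```bash
python3 -m pendant '[[[0,0,0.01,0,0,0],[0,0,0.01,0,0,0],[0,0,0.01,0,0,0],[0,0,0,0,0,0]]]'
python3 -c "
from h import *
goal([.4693,.0174,.02],-94.75)"
```

```text
time_s: 7.28
eef_pos: [0.47, 0.0152, 0.0229]
eef_rot: [-0.0, 0.999, -0.041, -0.002]
wrist_force: [0.2, 0.3, -6.1]
opening: 0.522
t 7.275 pos [0.47   0.0152 0.0229] yawy -94.74 tilt [-0.003   0.0006 -1.    ] q [-0.2209  0.2656  1.9981 -0.0001  0.8809  1.4328] F [ 0.2349  0.3484 -6.1214] open 0.522
shift units(now axes) [-0.0045 -0.0109  0.0145] (after turn axes) [-0.0046 -0.0109  0.0144] turn units [-0.0001  0.001   0.    ]
```

```bash
python3 -m pendant '[[[0,0,0.035,0,0,0],[0,0,0,0,0,0]]]'
python3 -c "
from h import *
goal([.4693,.0174,.02],-94.75)
cv2.imwrite('pics/s2.png',cv2.resize(cam('side')['pixels'][80:300,200:440],None,fx=2.5,fy=2.5))"
```

```text
time_s: 7.52
eef_pos: [0.4723, 0.0158, 0.022]
eef_rot: [-0.0, 0.999, -0.041, -0.0]
wrist_force: [0.0, 0.4, -7.5]
opening: 0.523
t 7.525 pos [0.4723 0.0158 0.022 ] yawy -94.66 tilt [-0.0008  0.0009 -1.    ] q [-0.2191  0.2704  1.9942  0.0009  0.878   1.4325] F [ 0.0096  0.374  -7.5009] open 0.523
shift units(now axes) [-0.0158 -0.007   0.0101] (after turn axes) [-0.0158 -0.0069  0.0101] turn units [-0.0003  0.0003  0.0005]
```

View pics/s2.png

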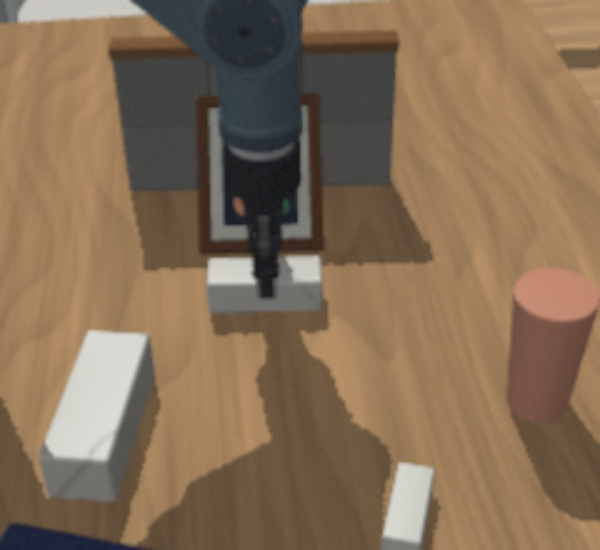

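```bash
python3 -m pendant '[[[-0.015,-0.007,0.05,0,0,0]]]'; python3 -m pendant '[[[0,0,0.05,0,0,0]]]'
python3 -c "
from h import *
goal([.4693,.0174,.02],-94.75)"
```

```text
time_s: 7.7
eef_pos: [0.4744, 0.0157, 0.018]
eef_rot: [0.001, 0.999, -0.04, 0.003]
wrist_force: [-22.1, 2.5, 78.9]
opening: 0.52
time_s: 7.82
eef_pos: [0.4772, 0.0153, 0.0151]
eef_rot: [0.002, 0.999, -0.039, 0.004]
wrist_force: [-42.5, 9.7, 140.2]
opening: 0.522
t 7.825 pos [0.4772 0.0153 0.0151] yawy -94.5 tilt [ 0.0082 -0.0034 -1.    ] q [-0.2163  0.2885  1.9901 -0.0021  0.8542  1.4343] F [-42.4993   9.7019 140.2354] open 0.522
shift units(now axes) [-0.0398 -0.0076 -0.0248] (after turn axes) [-0.04   -0.0074 -0.0245] turn units [ 0.0009 -0.0027  0.0014]
```

That was my error. I chained a second downward row without reading the first one's force. The bar was already on the table at 79 N, and the wrist read 140 N, over the 120 N limit. I can't undo it, so I'll relieve it and carry on, one checked row at a time from here.

```bash
python3 -m pendant '[[[-0.015,0,-0.02,0,-0.002,0]]]'
python3 -c "
from h import *
goal([.4693,.0174,.02],-94.75)"
```

```text
time_s: 7.95
eef_pos: [0.4754, 0.0153, 0.0206]
eef_rot: [0.002, 0.999, -0.039, 0.002]
wrist_force: [0.4, 0.5, -8.2]
opening: 0.521
t 7.95 pos [0.4754 0.0153 0.0206] yawy -94.48 tilt [ 0.0048 -0.0036 -1.    ] q [-0.2164  0.2757  1.9912 -0.0032  0.8692  1.4347] F [ 0.4005  0.492  -8.206 ] open 0.521
shift units(now axes) [-0.0312 -0.0082  0.0029] (after turn axes) [-0.0312 -0.008   0.0031] turn units [ 0.001  -0.0016  0.0015]
```

```bash
python3 -m pendant '[[[-0.031,-0.008,-0.01,0.001,-0.002,0.0015]]]'; python3 -c "
from h import *
goal([.4693,.0174,.0205],-94.75)"
```

```text
time_s: 8.07
eef_pos: [0.4697, 0.0173, 0.0227]
eef_rot: [0.0, 0.999, -0.042, 0.0]
wrist_force: [0.4, -0.7, -7.7]
opening: 0.523
t 8.075 pos [0.4697 0.0173 0.0227] yawy -94.78 tilt [ 0.0001 -0.0001 -1.    ] q [-0.2165  0.2638  2.0011 -0.0001  0.8766  1.4377] F [ 0.4078 -0.7187 -7.7043] open 0.523
shift units(now axes) [-0.0021 -0.0005  0.0109] (after turn axes) [-0.0021 -0.0005  0.0109] turn units [ 0.     -0.     -0.0001]
```

```bash
python3 -m pendant '[[[-0.004,0,0.01,0,0,0]]]'; python3 -m pendant '[[[0,0,0,0,0,0],[0,0,0,0,0,0],[0,0,0,0,0,0],[0,0,0,0,0,0]]]' 0; python3 -c "
from h import *
goal([.4693,.0174,.0205],-94.75)
cv2.imwrite('pics/s3.png',cv2.resize(cam('side')['pixels'][80:300,200:440],None,fx=2.5,fy=2.5))"
```

```text
time_s: 8.2
eef_pos: [0.4678, 0.0176, 0.0196]
eef_rot: [-0.0, 0.999, -0.042, -0.001]
wrist_force: [-0.8, -0.0, -7.0]
opening: 0.518
time_s: 8.7
eef_pos: [0.4683, 0.0173, 0.0187]
eef_rot: [-0.0, 0.999, -0.042, -0.001]
wrist_force: [-0.2, -0.1, -0.1]
opening: 1.0
t 8.7 pos [0.4683 0.0173 0.0187] yawy -94.81 tilt [-0.0014  0.0004 -1.    ] q [-0.2172  0.2703  2.0041  0.0001  0.8687  1.4374] F [-0.2154 -0.0726 -0.1068] open 1.0
shift units(now axes) [ 0.005  -0.001  -0.0089] (after turn axes) [ 0.005  -0.001  -0.0089] turn units [-0.0001  0.0005 -0.0003]
```

View pics/s3.png

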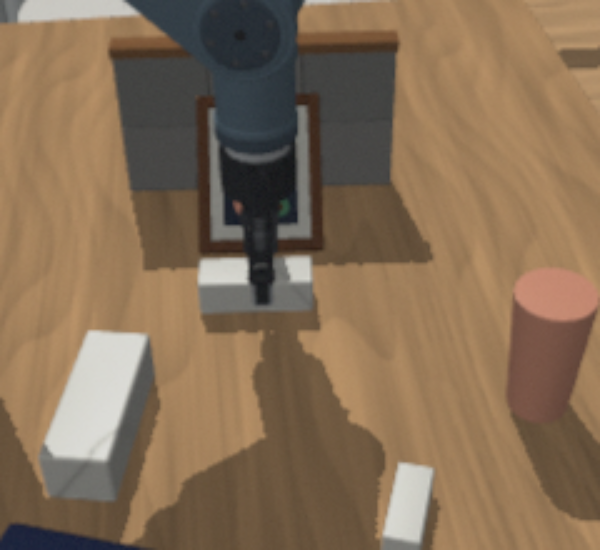

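The bar lies flat with its heading parallel to the foot, about 50 mm in front. I'll rise, back off and turn the jaws parallel to the panel.

```bash
python3 -m pendant '[[[0,0,-0.15,0,0,0],[0,0,-0.2,0,0,0],[0,0,-0.2,0,0,0],[0,0.15,0,0,0,0],[0,0.2,0,0,0,0]]]' - && python3 -m pendant '[[[0,0,0,0,0,-0.05],[0,0,0,0,0,-0.05],[0,0,0,0,0,-0.05],[0,0,0,0,0,-0.05],[0,0,0,0,0,-0.05],[0,0,0,0,0,-0.05],[0,0,0,0,0,-0.05],[0,0,0,0,0,-0.05],[0,0,0,0,0,-0.05],[0,0,0,0,0,-0.05],[0,0,0,0,0,0]]]'; python3 -c "
from h import *
goal([.4624,-.0422,.1],-4.75)
for n in ('top','side','wrist'): cv2.imwrite('pics/p4_%s.png'%n,cam(n)['pixels'])
a=cv2.imread('pics/p4_top.png');cv2.imwrite('pics/t4.png',cv2.resize(a[110:290,130:360],None,fx=3,fy=3,interpolation=2))
a=cv2.imread('pics/p4_side.png');cv2.imwrite('pics/s4.png',cv2.resize(a[80:230,235:395],None,fx=4,fy=4,interpolation=2))"
```

```text
time_s: 9.38
eef_pos: [0.4629, -0.0522, 0.1328]
eef_rot: [0.0, 0.999, -0.04, -0.0]
wrist_force: [0.9, -0.5, -0.1]
opening: 1.002
time_s: 10.75
eef_pos: [0.4638, -0.0557, 0.1347]
eef_rot: [0.002, 0.719, 0.695, 0.001]
wrist_force: [0.1, 0.0, -0.6]
opening: 0.997
t 10.75 pos [ 0.4638 -0.0557  0.1347] yawy -1.93 tilt [ 0.0041 -0.0023 -1.    ] q [-0.374   0.0505  1.9624 -0.0007  1.124  -0.3399] F [ 0.0716  0.0306 -0.59  ] open 0.997
shift units(now axes) [ 0.0676 -0.01    0.1735] (after turn axes) [ 0.0667 -0.0125  0.1737] turn units [0.0014 0.0007 0.0157]
```

View pics/t4.png

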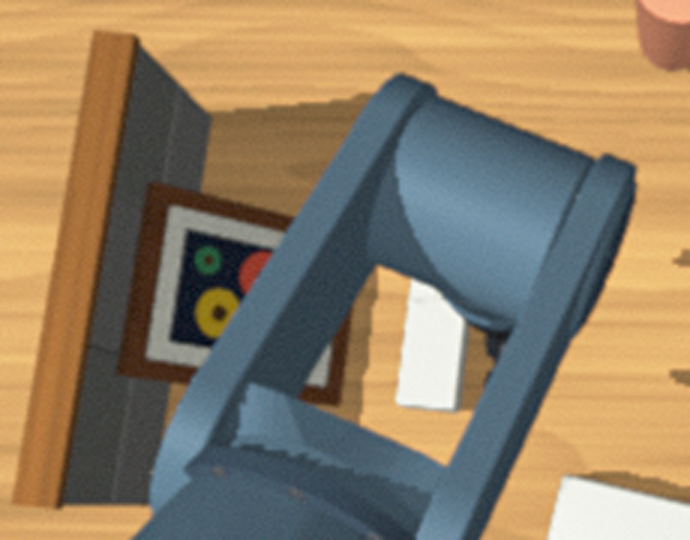

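View pics/s4.png

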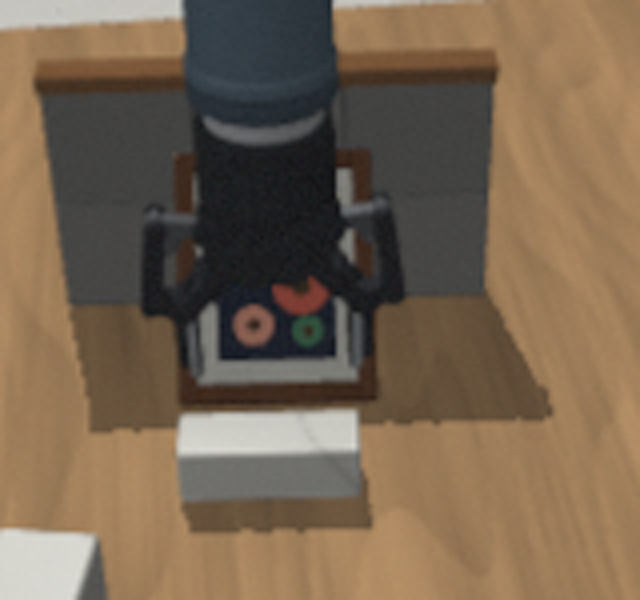

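View pics/p4_wrist.png

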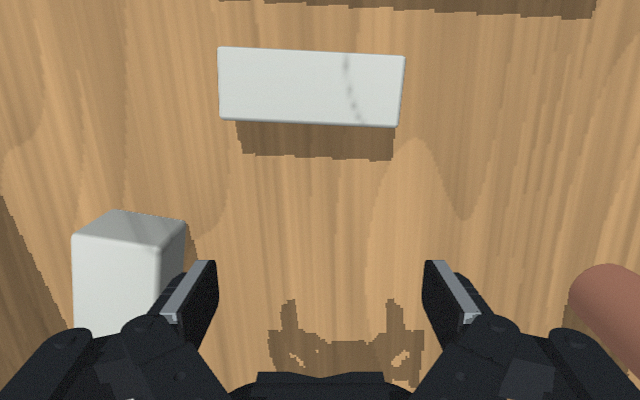

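```bash
python3 - <<'E'
from h import *
S=cam('side');W=cam('wrist')
ex=np.array([.99657,-.0828,0]);ey=np.array([.0828,.99657,0]);F=np.array([.4832,.229,0])
def A(n,P):
    P=np.array(P); m=P.mean(0); d=P-F
    print(n,'lat',d@ex,'dist',-(d@ey),'mean',(m-F)@ex,-((m-F)@ey))
s=lambda l,z:[pz(S,235+(u+.5)/4-.5,80+(v+.5)/4-.5,z) for u,v in l]
A('side top',s([(183,413),(358,410),(359,455),(178,457)],.04))
A('side base',s([(181,500),(360,497)],0))
A('wrist top',[pz(W,u,v,.04) for u,v in((219,47),(404,57),(398,126),(219,119))])
A('foot side',s([(180,403),(375,399)],.0113))
E
```

```text
side top lat [-0.0624  0.0544  0.0534 -0.0636] dist [0.1899 0.1919 0.2394 0.2363] mean -0.004545069900909222 0.21437339608388317
side base lat [-0.0648  0.054 ] dist [0.2324 0.2344] mean -0.0053890163471961 0.23340766984836503
wrist top lat [-0.0623  0.0536  0.0548 -0.0641] dist [0.1897 0.1899 0.2328 0.2339] mean -0.004506402342485535 0.2115520328549131
foot side lat [-0.0687  0.0679] dist [0.1412 0.1427] mean -0.0004047275173189355 0.14195113759043165
```

The bar is centred at lateral -4.5 mm (foot at -0.4 mm), 212 mm from the tiles and parallel within about 0.5°. Side and wrist views agree. I'll descend behind it with the jaws open, about 30 mm clear of its back.

```bash
python3 -m pendant '[[[0.055,-0.04,0,0.0014,0.0007,0.0157],[0,0,0.13,0,0,0],[0,0,0.13,0,0,0],[0,0,0.13,0,0,0],[0,0,0.08,0,0,0],[0,0,0,0,0,0]]]'; python3 -c "
from h import *
goal([.4559,-.0447,.004],-4.75)"
```

```text
time_s: 11.75
eef_pos: [0.4572, -0.0445, 0.039]
eef_rot: [0.001, 0.739, 0.673, 0.001]
wrist_force: [0.1, -0.5, 0.1]
opening: 1.004
t 11.75 pos [ 0.4572 -0.0445  0.039 ] yawy -5.34 tilt [ 0.0024 -0.0007 -1.    ] q [-0.3564  0.208   2.0263  0.0002  0.9049 -0.2634] F [ 0.1105 -0.4501  0.1294] open 1.004
shift units(now axes) [-0.0016 -0.0068  0.1752] (after turn axes) [-0.0016 -0.0064  0.1752] turn units [ 0.0008  0.0002 -0.0033]
```

```bash
python3 -m pendant '[[[0,-0.007,0.06,0.0008,0,-0.003],[0,0,0.06,0,0,0],[0,0,0,0,0,0]]]'; python3 -c "
from h import *
goal([.4559,-.0447,.004],-4.75)"
```

```text
time_s: 12.12
eef_pos: [0.4568, -0.0448, 0.0148]
eef_rot: [0.001, 0.736, 0.677, 0.0]
wrist_force: [0.6, -0.1, -0.4]
opening: 1.004
t 12.125 pos [ 0.4568 -0.0448  0.0148] yawy -4.81 tilt [ 0.0019 -0.0013 -1.    ] q [-0.3568  0.259   2.031  -0.0008  0.8494 -0.2723] F [ 0.5842 -0.1235 -0.3955] open 1.004
shift units(now axes) [ 0.     -0.0047  0.0541] (after turn axes) [-0.0001 -0.0046  0.0541] turn units [ 0.0006  0.0004 -0.0003]
```

```bash
python3 -m pendant '[[[0,-0.005,0.05,0.0006,0.0004,0],[0,0,0,0,0,0]]]'; python3 -c "
from h import *
goal([.4559,-.0447,.004],-4.75)
cv2.imwrite('pics/s5.png',cv2.resize(cam('side')['pixels'][80:260,215:415],None,fx=3.5,fy=3.5,interpolation=2))"
```

```text
time_s: 12.38
eef_pos: [0.4561, -0.0448, 0.0045]
eef_rot: [0.0, 0.736, 0.677, 0.0]
wrist_force: [0.1, 0.4, -0.2]
opening: 1.002
t 12.375 pos [ 0.4561 -0.0448  0.0045] yawy -4.81 tilt [ 0.0007 -0.0001 -1.    ] q [-0.358   0.2813  2.0325  0.0003  0.8272 -0.2741] F [ 0.1405  0.424  -0.1594] open 1.002
shift units(now axes) [ 0.0004 -0.0013  0.0024] (after turn axes) [ 0.0004 -0.0013  0.0024] turn units [ 0.0002 -0.     -0.0004]
```

View pics/s5.png

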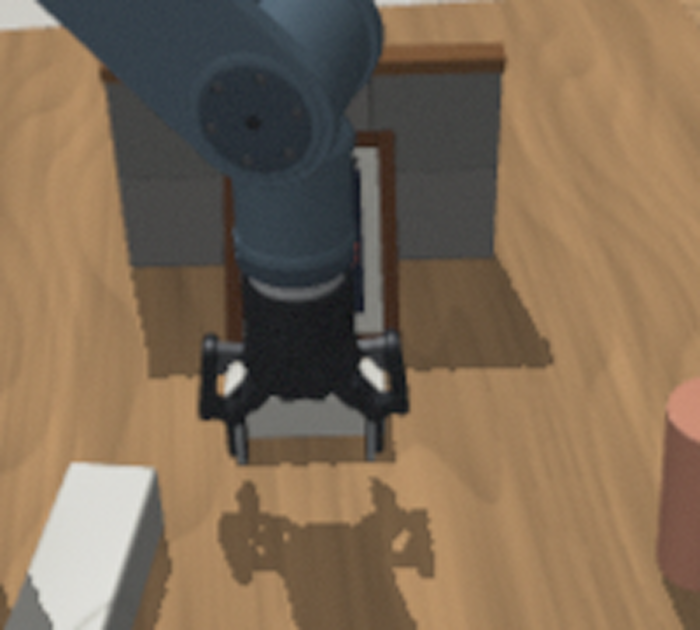

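```bash
python3 -m pendant '[[[0.05,0,0,0,0,0],[0.05,0,0,0,0,0],[0.05,0,0,0,0,0],[0.05,0,0,0,0,0],[0.05,0,0,0,0,0]]]'; python3 -c "
from h import *
p=np.array([.4832-.0045,.229])-.2*np.array([.0828,.99657]); goal([*p,.004],-4.75)"
```

```text
time_s: 13.05
eef_pos: [0.4619, 0.0071, 0.0058]
eef_rot: [0.002, 0.736, 0.677, 0.0]
wrist_force: [0.1, -3.2, -1.5]
opening: 1.001
t 13.05 pos [0.4619 0.0071 0.0058] yawy -4.8 tilt [ 0.0034 -0.0024 -1.    ] q [-0.2414  0.2834  2.0255 -0.0021  0.8288 -0.1561] F [ 0.1091 -3.2334 -1.4526] open 1.001
shift units(now axes) [ 0.1126 -0.0083  0.0085] (after turn axes) [ 0.1126 -0.0082  0.0088] turn units [ 0.0011  0.0007 -0.0003]
```

```bash
python3 -m pendant '[[[0.04,-0.008,0.008,0.001,0.0007,0],[0.04,0,0,0,0,0],[0.03,0,0,0,0,0]]]'; python3 -c "
from h import *
p=np.array([.4832-.0045,.229])-.19*np.array([.0828,.99657]); goal([*p,.004],-4.75)
cv2.imwrite('pics/s6.png',cv2.resize(cam('side')['pixels'][80:260,215:415],None,fx=3.5,fy=3.5,interpolation=2))
cv2.imwrite('pics/w6.png',cam('wrist')['pixels'])"
```

```text
time_s: 13.42
eef_pos: [0.4635, 0.03, 0.0049]
eef_rot: [0.002, 0.736, 0.677, 0.0]
wrist_force: [-0.8, -3.6, -0.7]
opening: 1.004
t 13.425 pos [0.4635 0.03   0.0049] yawy -4.72 tilt [ 0.0027 -0.002  -1.    ] q [-0.1908  0.2903  2.0187 -0.002   0.8295 -0.107 ] F [-0.7778 -3.6176 -0.7137] open 1.004
shift units(now axes) [ 0.048  -0.0068  0.0043] (after turn axes) [ 0.048  -0.0068  0.0044] turn units [0.0009 0.0006 0.0001]
```

View pics/w6.png

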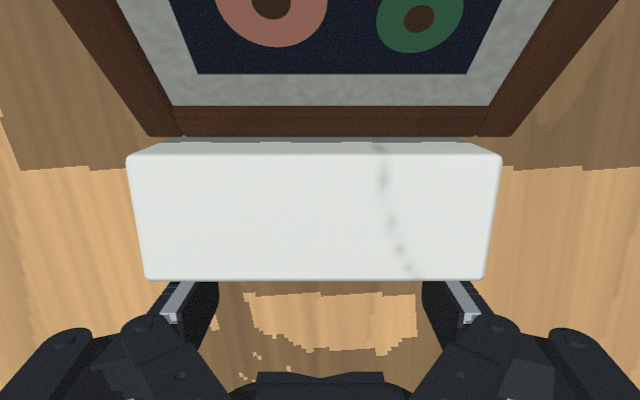

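View pics/s6.png

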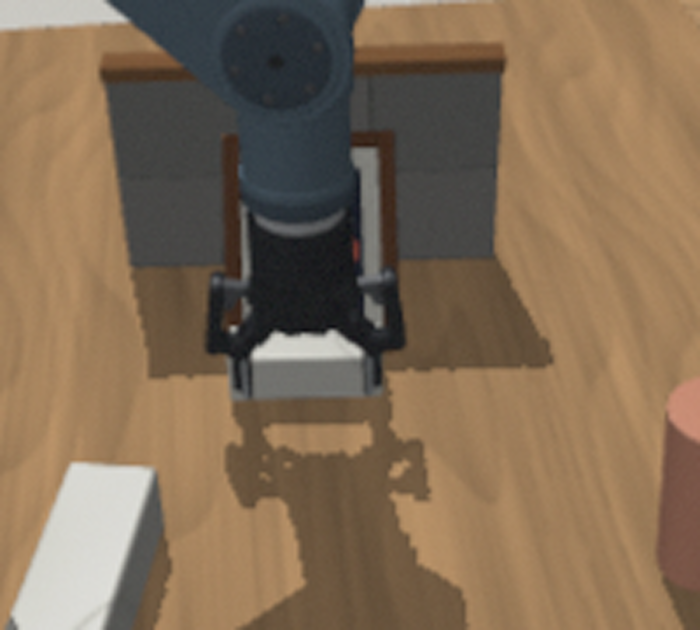

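The bar is square to the foot and almost touching it: the bar front edge is at about row 142 and the foot at row 137 in the wrist view. I'll push on gently in small groups of rows.

```bash
python3 -m pendant '[[[0.03,-0.007,0.004,0.0009,0.0006,0],[0.03,0,0,0,0,0],[0.03,0,0,0,0,0],[0.03,0,0,0,0,0]]]'; python3 -c "
from h import *
p=np.array([.4832-.0045,.229])-.16*np.array([.0828,.99657]); goal([*p,.004],-4.75)"
```

```text
time_s: 14.02
eef_pos: [0.4664, 0.0459, 0.0063]
eef_rot: [0.006, 0.734, 0.679, -0.004]
wrist_force: [-1.5, -12.6, 2.0]
opening: 0.996
t 14.025 pos [0.4664 0.0459 0.0063] yawy -4.53 tilt [ 0.0021 -0.014  -0.9999] q [-0.1465  0.2957  2.0069 -0.0183  0.835  -0.0552] F [ -1.4638 -12.5925   2.0483] open 0.996
shift units(now axes) [ 0.1179 -0.0139  0.01  ] (after turn axes) [ 0.1177 -0.0143  0.0116] turn units [0.001  0.0044 0.0012]
```

```bash
python3 -m pendant '[[[0.04,-0.006,0.006,0.001,0.005,0.001],[0.04,-0.002,0.002,0,0.001,0],[0.04,-0.002,0.002,0,0.001,0]]]'; python3 -c "
from h import *
p=np.array([.4832-.0045,.229])-.16*np.array([.0828,.99657]); goal([*p,.004],-4.75)
cv2.imwrite('pics/w7.png',cam('wrist')['pixels'])
cv2.imwrite('pics/s7.png',cv2.resize(cam('side')['pixels'][80:260,215:415],None,fx=3.5,fy=3.5,interpolation=2))"
```

```text
time_s: 14.4
eef_pos: [0.468, 0.0654, 0.0053]
eef_rot: [0.001, 0.736, 0.677, 0.001]
wrist_force: [-0.9, -11.1, 1.8]
opening: 0.999
t 14.4 pos [0.468  0.0654 0.0053] yawy -4.72 tilt [ 0.0029  0.0012 -1.    ] q [-0.1142  0.3036  1.999   0.0021  0.8363 -0.0332] F [ -0.9497 -11.0857   1.8278] open 0.999
shift units(now axes) [ 0.0196 -0.0145  0.0063] (after turn axes) [ 0.0196 -0.0145  0.0063] turn units [ 0.0009 -0.0005  0.0002]
```

View pics/w7.png

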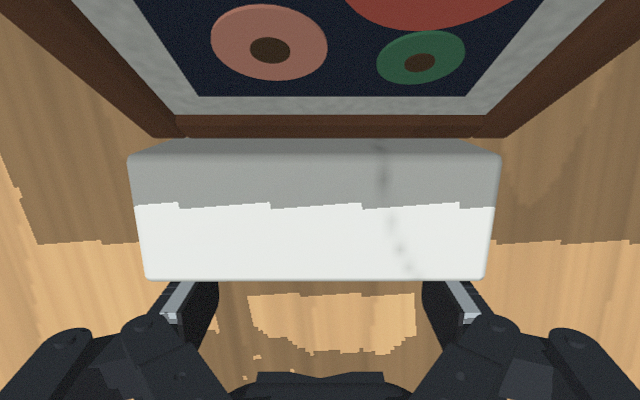

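View pics/s7.png

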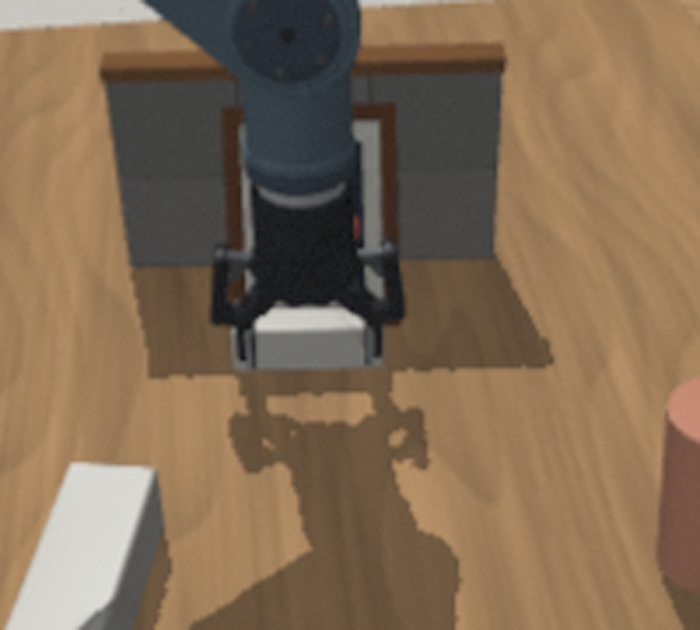

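```bash
python3 -m pendant '[[[0.04,-0.01,0.006,0.001,0,0],[0.04,-0.002,0.002,0,0.001,0],[0.035,-0.002,0.002,0,0.001,0]]]'; python3 -c "
from h import *
p=np.array([.4832-.0045,.229])-.134*np.array([.0828,.99657]); goal([*p,.004],-4.75)
cv2.imwrite('pics/w8.png',cam('wrist')['pixels'])
cv2.imwrite('pics/s8.png',cv2.resize(cam('side')['pixels'][80:200,235:375],None,fx=5,fy=5,interpolation=2))"
```

```text
time_s: 14.88
eef_pos: [0.4695, 0.085, 0.0048]
eef_rot: [0.001, 0.736, 0.677, 0.002]
wrist_force: [-0.7, -10.0, 3.5]
opening: 0.996
t 14.875 pos [0.4695 0.085  0.0048] yawy -4.7 tilt [ 0.0035  0.0019 -1.    ] q [-0.0717  0.3122  1.9883  0.0028  0.8377  0.0085] F [ -0.7247 -10.0402   3.4651] open 0.996
shift units(now axes) [ 0.0511 -0.0136  0.004 ] (after turn axes) [ 0.0511 -0.0136  0.0039] turn units [ 0.0011 -0.0007  0.0003]
```

View pics/s8.png

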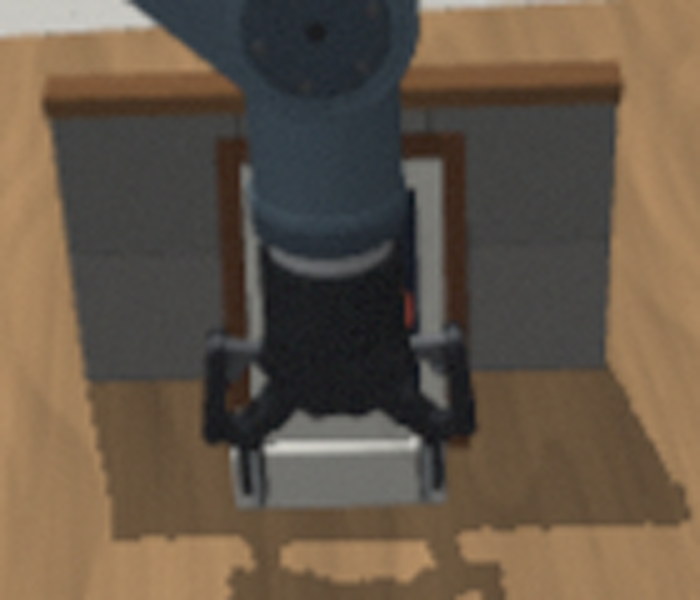

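```bash
python3 -c "
from h import *
cv2.imwrite('pics/t8.png',cv2.resize(cam('top')['pixels'][110:290,130:330],None,fx=3.5,fy=3.3,interpolation=2))"
```

```text
(no output)
```

View pics/t8.png

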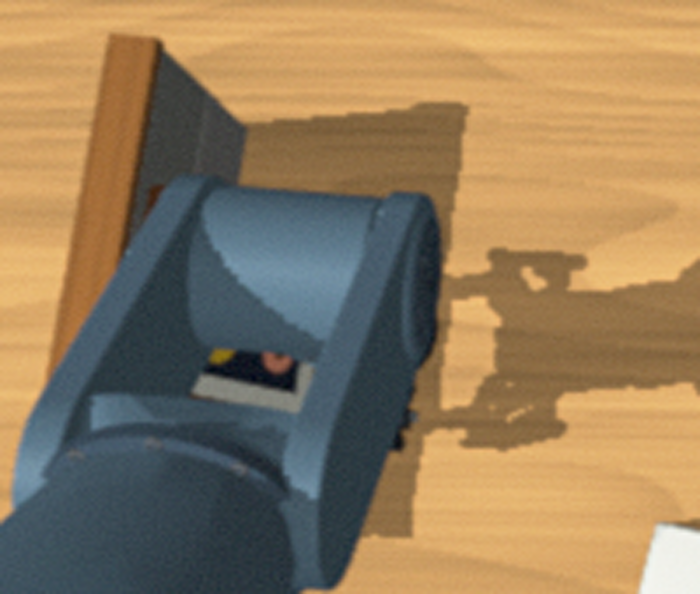

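```bash
cat >> h.py <<'E'
ex=np.array([.99657,-.0828,0]);ey=np.array([.0828,.99657,0]);F=np.array([.4832,.229,0])
def fr(c,a,lat,top,o=(235,80),s=5):
    a=np.radians(a); d=.016*np.cos(a)+(0 if top else .18*np.sin(a)); z=.016*np.sin(a)+(.18*np.cos(a) if top else 0)
    p=proj(c,F+lat*ex-d*ey+np.array([0,0,z])); return (p-np.array(o)+.5)*s-.5
E
python3 -c "
from h import *
c=cam('side')
for a in (45,32,30,28,26,24,22,20,18):
  print(a,*[fr(c,a,l,t).round(0) for l in(-.07,.07) for t in (1,0)], round(16*np.cos(np.radians(a))+180*np.sin(np.radians(a)),1))
o=telemetry.get_obs();print((F-o['eef_pos'])@ey, o['time_s'])"
```

```text
45 [217. 188.] [223. 501.] [462. 181.] [472. 494.] 138.6
32 [214. 154.] [226. 474.] [463. 147.] [470. 467.] 109.0
30 [213. 150.] [226. 469.] [463. 143.] [470. 462.] 103.9
28 [213. 146.] [227. 464.] [463. 139.] [469. 458.] 98.6
26 [212. 142.] [227. 460.] [463. 136.] [469. 453.] 93.3
24 [212. 139.] [228. 455.] [463. 132.] [468. 448.] 87.8
22 [212. 136.] [228. 450.] [463. 129.] [468. 443.] 82.3
20 [212. 133.] [229. 445.] [463. 127.] [467. 438.] 76.6
18 [211. 131.] [229. 440.] [463. 124.] [467. 433.] 70.8
0.14402214369384755 15.075
```

By the side view the lean is now about 21°, while the TCP estimate says about 23°. I'll back the fingers off and measure with an unobstructed view.

```bash
python3 -m pendant '[[[-0.1,0,0,0,0,0],[-0.15,0,0,0,0,0],[-0.1,0,-0.15,0,0,0],[-0.1,0,-0.25,0,0,0],[0,0,-0.25,0,0,0],[0,0,0,0,0,0]]]'; python3 -c "
from h import *
goal([.4559,-.0447,.1],-4.75)
for n in('side','wrist','top'): cv2.imwrite('pics/p9_%s.png'%n,cam(n)['pixels'])
a=cv2.imread('pics/p9_side.png');cv2.imwrite('pics/s9.png',cv2.resize(a[80:200,235:375],None,fx=5,fy=5,interpolation=2))
a=cv2.imread('pics/p9_top.png');cv2.imwrite('pics/t9.png',cv2.resize(a[110:290,130:330],None,fx=3,fy=3,interpolation=2))"
```

```text
time_s: 15.82
eef_pos: [0.4601, -0.0051, 0.1369]
eef_rot: [-0.003, 0.736, 0.677, 0.003]
wrist_force: [-0.5, 0.3, 0.7]
opening: 1.001
t 15.825 pos [ 0.4601 -0.0051  0.1369] yawy -4.82 tilt [ 0.0006  0.0083 -1.    ] q [-0.2759  0.0341  1.9745  0.009   1.1347 -0.1956] F [-0.4516  0.2848  0.7201] open 1.001
shift units(now axes) [-0.2005 -0.0044  0.1828] (after turn axes) [-0.1989 -0.0047  0.1845] turn units [-0.     -0.0027 -0.0004]
```

View pics/s9.png

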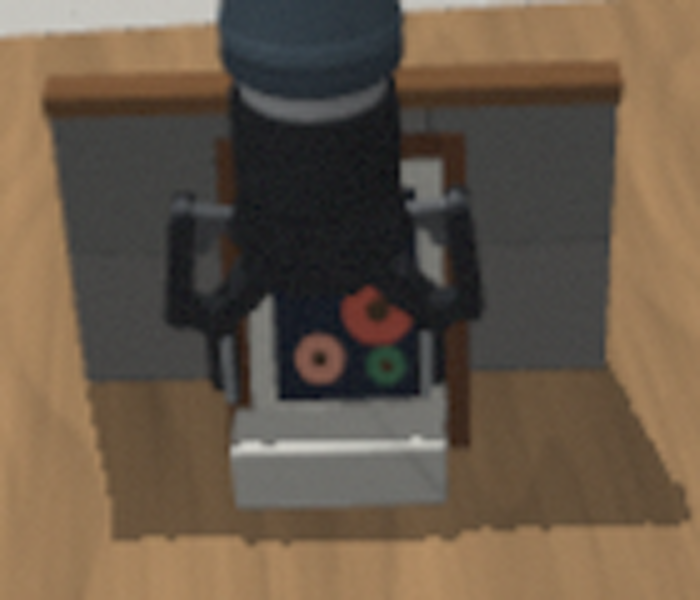

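View pics/p9_wrist.png

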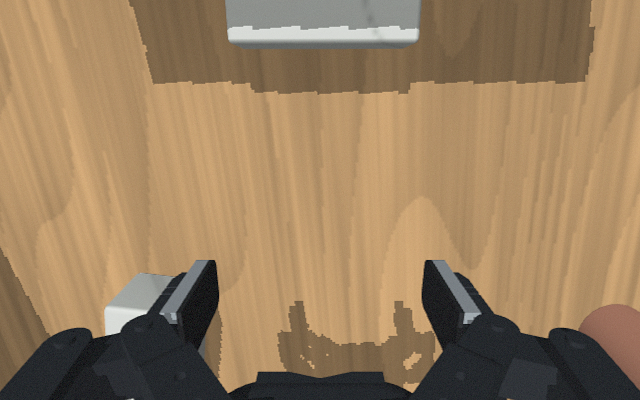

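View pics/t9.png

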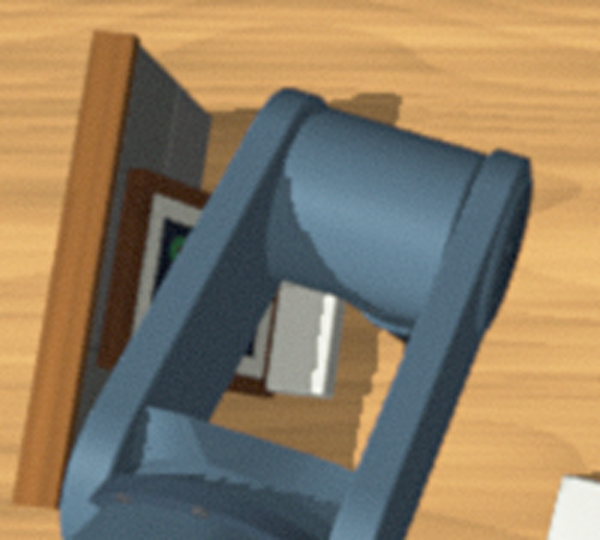

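```bash
python3 - <<'E'
from h import *
for n in('side0','p9_side'):
    a=cv2.imread(f'pics/{n}.png').astype(float)
    print(n); 
    p=a[:,323:327].mean(1)
    print(' top rows',[(r,*p[r].round(0).astype(int)) for r in (range(113,122) if n=='side0' else range(102,112))])
    print(' foot rows',[(r,*p[r].round(0).astype(int)) for r in (range(174,184) if n=='side0' else range(162,174))])
c=cam('side')
for a in (45,24,23,22,21,20,19,18):
    print(a,[fr(c,a,.065,t,(0,0),1).round(2)[1] for t in(1,0)])
E
```

```text
side0
 top rows [(113, np.int64(62), np.int64(64), np.int64(64)), (114, np.int64(65), np.int64(66), np.int64(66)), (115, np.int64(64), np.int64(66), np.int64(65)), (116, np.int64(60), np.int64(61), np.int64(62)), (117, np.int64(42), np.int64(49), np.int64(60)), (118, np.int64(30), np.int64(41), np.int64(62)), (119, np.int64(27), np.int64(39), np.int64(60)), (120, np.int64(28), np.int64(38), np.int64(59)), (121, np.int64(29), np.int64(40), np.int64(59))]
 foot rows [(174, np.int64(60), np.int64(70), np.int64(82)), (175, np.int64(44), np.int64(53), np.int64(68)), (176, np.int64(30), np.int64(40), np.int64(59)), (177, np.int64(29), np.int64(38), np.int64(58)), (178, np.int64(26), np.int64(38), np.int64(58)), (179, np.int64(24), np.int64(34), np.int64(50)), (180, np.int64(42), np.int64(57), np.int64(74)), (181, np.int64(57), np.int64(78), np.int64(98)), (182, np.int64(59), np.int64(82), np.int64(103)), (183, np.int64(61), np.int64(84), np.int64(104))]
p9_side
 top rows [(102, np.int64(62), np.int64(64), np.int64(65)), (103, np.int64(64), np.int64(66), np.int64(65)), (104, np.int64(65), n
[... 625 characters left out ...]
), (167, np.int64(58), np.int64(66), np.int64(78)), (168, np.int64(74), np.int64(84), np.int64(95)), (169, np.int64(80), np.int64(90), np.int64(102)), (170, np.int64(74), np.int64(89), np.int64(102)), (171, np.int64(75), np.int64(90), np.int64(104)), (172, np.int64(74), np.int64(90), np.int64(104)), (173, np.int64(74), np.int64(90), np.int64(104))]
45 [np.float64(115.87), np.float64(178.5)]
24 [np.float64(106.12), np.float64(169.27)]
23 [np.float64(105.81), np.float64(168.78)]
22 [np.float64(105.52), np.float64(168.29)]
21 [np.float64(105.25), np.float64(167.8)]
20 [np.float64(104.99), np.float64(167.31)]
19 [np.float64(104.75), np.float64(166.81)]
18 [np.float64(104.53), np.float64(166.31)]
```

```bash
python3 - <<'E'
from h import *
a=cv2.imread('pics/p9_side.png').astype(float)
p=a[:,326:328].mean(1)
print([(r,*p[r].round(0).astype(int).tolist()) for r in range(162,174)])
c=cam('side')
for d in (24,22,21,20,19,18):
    r=np.radians(d); back=proj(c,F+.065*ex+np.array([0,0,.18*np.cos(r)])); print(d,back.round(2)[1], fr(c,d,.067,0,(0,0),1).round(2)[1])
r=np.radians(45); print('45 lower back',proj(c,F+.067*ex-.1273*ey), 'front',fr(c,45,.067,0,(0,0),1))
S=c
for n,l,z in(('barbase',[(240,507),(443,503)],0),):
    P=np.array([pz(S,235+(u+.5)/5-.5,80+(v+.5)/5-.5,z) for u,v in l]); d=P-F; print(n,d@ex,-(d@ey))
E
```

```text
[(162, 28, 40, 58), (163, 30, 41, 58), (164, 28, 40, 57), (165, 30, 40, 58), (166, 28, 40, 59), (167, 28, 40, 59), (168, 30, 40, 60), (169, 44, 58, 77), (170, 56, 76, 96), (171, 58, 80, 102), (172, 58, 81, 102), (173, 60, 82, 103)]
24 105.77 169.25
22 104.98 168.27
21 104.61 167.78
20 104.25 167.29
19 103.91 166.79
18 103.59 166.29
45 lower back [327.8115 179.2537] front [327.9804 178.4838]
barbase [-0.0616  0.0537] [0.1296 0.1311]
```

Sub-pixel edges put the lean at 22–22.5° (foot row 169.0, top back edge row 106.2, with the bias taken from the known 45° start). The foot needs about 6 mm more. The bar is flat, in contact, and about 4 mm off the foot's middle. I'll go back down behind it and push a little more.

```bash
python3 -m pendant '[[[0.1,0,0.08,0,-0.0027,0],[0.1,0,0.13,0,0,0],[0.05,0,0.15,0,0,0],[0,0,0.15,0,0,0],[0,0,0.06,0,0,0],[0,0,0,0,0,0]]]'; python3 -c "
from h import *
p=F-.0045*ex-.144*ey; goal([*p[:2],.004],-4.75)"
```

```text
time_s: 16.82
eef_pos: [0.4532, 0.0499, 0.0078]
eef_rot: [-0.01, 0.735, 0.677, -0.007]
wrist_force: [0.2, -0.7, -0.4]
opening: 0.998
t 16.825 pos [0.4532 0.0499 0.0078] yawy -4.7 tilt [-0.0241  0.0048 -0.9997] q [-0.1524  0.2837  2.0191  0.0014  0.8633 -0.0712] F [ 0.1673 -0.6582 -0.3606] open 0.998
shift units(now axes) [0.1846 0.0533 0.0182] (after turn axes) [0.1846 0.0527 0.019 ] turn units [-0.0078 -0.0009  0.0002]
```

```bash
python3 -m pendant '[[[0.04,0.053,0.01,-0.008,-0.001,0],[0.05,0,0,0,0,0],[0.05,0,0,0,0,0],[0,0,0,0,0,0]]]'; python3 -c "
from h import *
p=F-.0045*ex-.138*ey; goal([*p[:2],.004],-4.75)"
```

```text
time_s: 17.32
eef_pos: [0.4696, 0.0788, 0.0081]
eef_rot: [0.003, 0.736, 0.677, 0.003]
wrist_force: [-0.5, -0.2, 0.1]
opening: 0.998
t 17.325 pos [0.4696 0.0788 0.0081] yawy -4.73 tilt [ 0.0077 -0.001  -1.    ] q [-0.0835  0.3013  1.9935 -0.0004  0.8391 -0.0007] F [-0.5001 -0.178   0.0551] open 0.998
shift units(now axes) [ 0.0641 -0.0168  0.0206] (after turn axes) [ 0.0641 -0.0167  0.0207] turn units [0.0025 0.0001 0.0001]
```

```bash
python3 -m pendant '[[[0.03,-0.016,0.018,0.0025,0,0],[0.02,0,0,0,0,0]]]'; python3 -c "
from h import *
p=F-.0045*ex-.138*ey; goal([*p[:2],.004],-4.75)"
```

```text
time_s: 17.58
eef_pos: [0.4674, 0.0883, 0.0049]
eef_rot: [0.001, 0.735, 0.678, -0.001]
wrist_force: [-0.4, -9.6, 1.2]
opening: 1.005
t 17.575 pos [0.4674 0.0883 0.0049] yawy -4.67 tilt [-0.0001 -0.0027 -1.    ] q [-0.0616  0.3119  1.9884 -0.0037  0.8412  0.0224] F [-0.4385 -9.6175  1.2246] open 1.005
shift units(now axes) [ 0.0175 -0.002   0.0044] (after turn axes) [ 0.0175 -0.002   0.0045] turn units [0.0001 0.0009 0.0004]
```

```bash
python3 -m pendant '[[[0.025,-0.002,0.003,0,0.001,0]]]'; python3 -c "
from h import *
p=F-.0045*ex-.138*ey; goal([*p[:2],.004],-4.75)"
```

```text
time_s: 17.7
eef_pos: [0.4678, 0.092, 0.0046]
eef_rot: [0.001, 0.735, 0.678, -0.001]
wrist_force: [-1.7, -12.3, 8.2]
opening: 1.0
t 17.7 pos [0.4678 0.092  0.0046] yawy -4.64 tilt [ 0.0004 -0.0023 -1.    ] q [-0.0539  0.3142  1.9862 -0.003   0.8407  0.029 ] F [ -1.6594 -12.3393   8.1737] open 1.0
shift units(now axes) [-0.001  -0.0024  0.0028] (after turn axes) [-0.001  -0.0024  0.0028] turn units [0.0002 0.0007 0.0006]
```

Reached. I'll back off straight, rise, clear the view and check.

```bash
python3 -m pendant '[[[-0.1,0,0,0,0,0],[-0.15,0,0,0,0,0],[-0.15,0,-0.1,0,0,0],[-0.1,0,-0.25,0,0,0],[-0.2,0,-0.25,0,0,0],[-0.3,0,-0.1,0,0,0],[-0.3,0,0,0,0,0],[-0.3,0,0,0,0,0],[-0.3,0,0,0,0,0],[0,0,0,0,0,0]]]'; python3 -c "
from h import *
goal([.4559,-.0447,.1],-4.75)
for n in('side','top'): cv2.imwrite('pics/pa_%s.png'%n,cam(n)['pixels'])
a=cv2.imread('pics/pa_side.png');cv2.imwrite('pics/sa.png',cv2.resize(a[80:200,235:375],None,fx=5,fy=5,interpolation=2))
a=cv2.imread('pics/pa_top.png');cv2.imwrite('pics/ta.png',cv2.resize(a[110:290,130:330],None,fx=3,fy=3,interpolation=2))"
```

```text
time_s: 18.95
eef_pos: [0.4351, -0.2959, 0.1486]
eef_rot: [0.001, 0.735, 0.678, -0.002]
wrist_force: [-0.4, 0.2, 0.8]
opening: 1.003
t 18.95 pos [ 0.4351 -0.2959  0.1486] yawy -4.57 tilt [-0.0016 -0.0049 -1.    ] q [-0.8201  0.1634  1.8055 -0.0049  1.1702 -0.7385] F [-0.4351  0.1911  0.8061] open 1.003
shift units(now axes) [1.2613 0.0037 0.2365] (after turn axes) [ 1.2602 -0.0005  0.2428] turn units [-0.0004  0.0016  0.001 ]
```

View pics/sa.png

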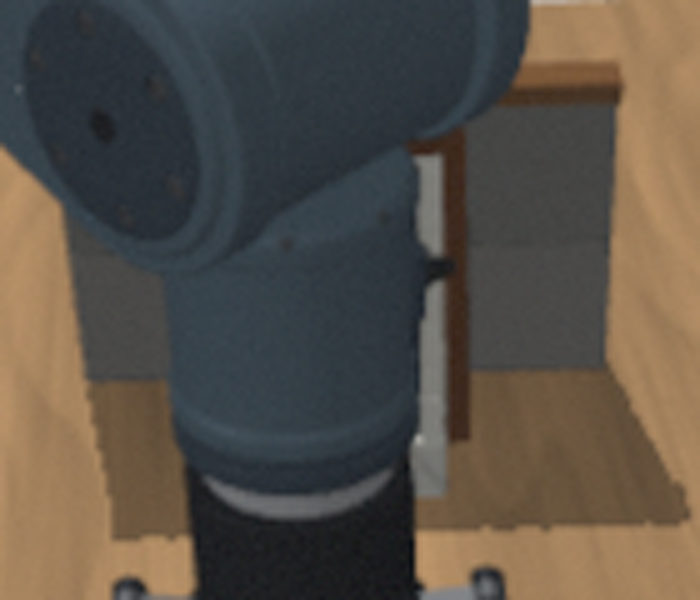

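View pics/ta.png

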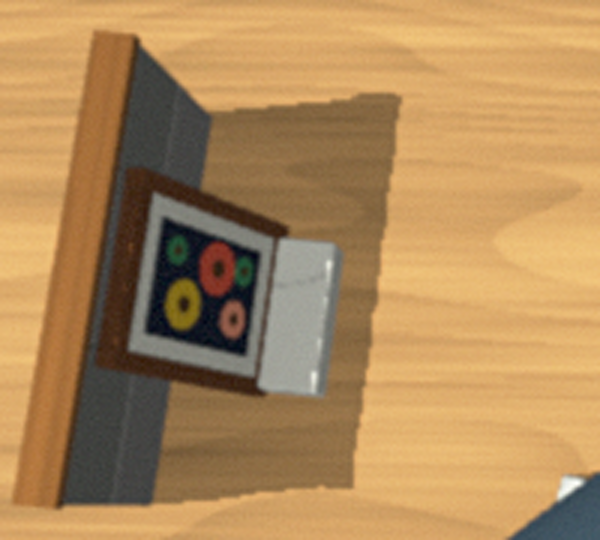

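View pics/pa_top.png

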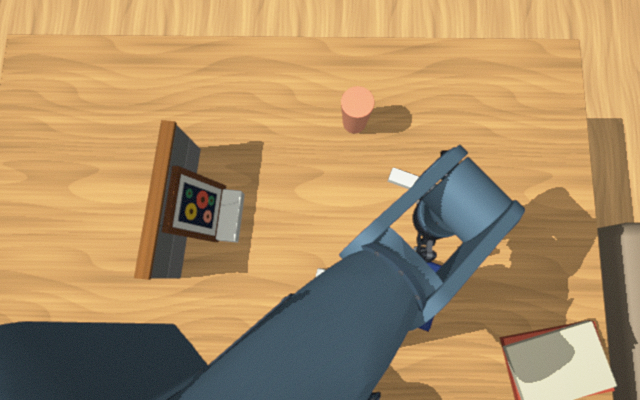

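```bash
python3 - <<'E'
from h import *
a=cv2.imread('pics/pa_side.png').astype(float)
p=a[:,326:328].mean(1)
print([(r,*p[r].round(0).astype(int).tolist()) for r in list(range(165,172))+list(range(103,109))])
T=cam('top')
t=lambda l,z:[pz(T,130+(u+.5)/3-.5,110+(v+.5)/3-.5,z) for u,v in l]
def A(n,P):
    d=np.array(P)-F; print(n,'lat',d@ex*1000,'dist',-(d@ey)*1000,'mean',d.mean(0)@ex*1000,-(d.mean(0)@ey)*1000)
A('bar top far edge',t([(341,244),(322,396)],.04))
A('bar top near edge',t([(286,236),(261,390)],.04))
A('frame top back',t([(131,168),(97,365)],.169))
A('frame side bottom (foot front)',t([(290,231),(265,396)],.0055))
a=20;print('expect back top 0, foot 76.6')
E
```

```text
[(165, 32, 42, 62), (166, 32, 43, 63), (167, 32, 44, 64), (168, 51, 72, 92), (169, 63, 86, 108), (170, 64, 88, 110), (171, 62, 86, 108), (103, 73, 65, 54), (104, 66, 60, 52), (105, 50, 52, 58), (106, 38, 46, 62), (107, 32, 43, 62), (108, 31, 43, 64)]
bar top far edge lat [ 54.9103 -64.8542] dist [131.6729 132.5902] mean -4.971934699764734 132.13155626748627
bar top near edge lat [ 57.1352 -64.8512] dist [87.6346 85.0398] mean -3.8579906527739882 86.33718024386691
frame top back lat [ 71.1371 -66.8939] dist [7.0522 5.7696] mean 2.121624997065194 6.410940105072427
frame side bottom (foot front) lat [ 67.8501 -67.1376] dist [81.337  79.8266] mean 0.3562246901587361 80.58178476461623
expect back top 0, foot 76.6
```

```bash
python3 - <<'E'
from h import *
a=cv2.imread('pics/pa_top.png');cv2.imwrite('pics/tb.png',cv2.resize(a[180:250,195:255],None,fx=9,fy=8,interpolation=2))
w=cv2.imread('pics/w8.png');cv2.imwrite('pics/w8c.png',cv2.resize(w[80:200,90:550],None,fx=1.7,fy=3,interpolation=2))
E
```

```text
(no output)
```

View pics/tb.png

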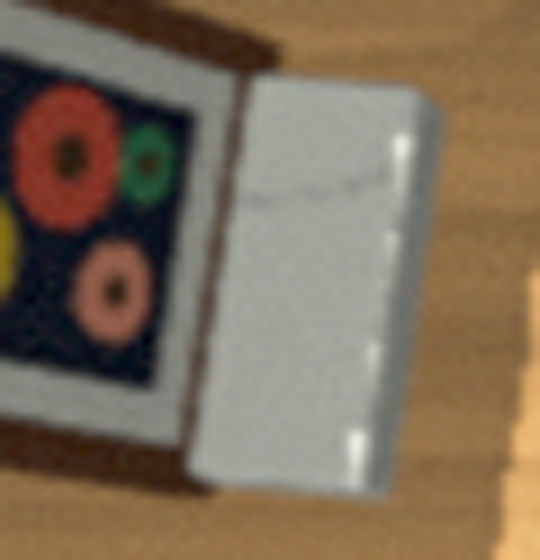

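View pics/w8c.png

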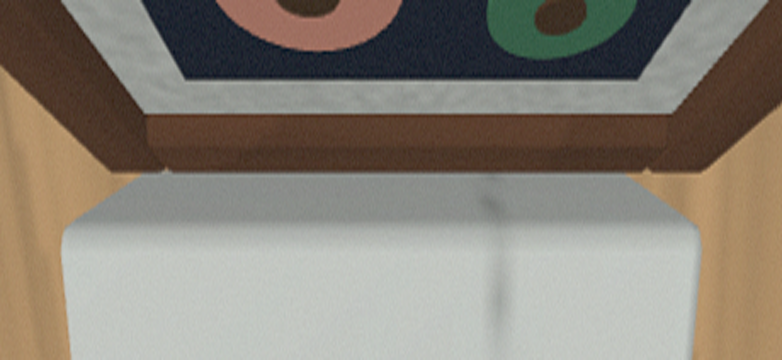

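```bash
python3 - <<'E'
from h import *
c=cam('wrist');o=telemetry.get_obs();C=-c["R"].T@c["t"]
print((C-o["eef_pos"])@ey,(C-o["eef_pos"])@ex,C[2]-o["eef_pos"][2],o["time_s"])
E
python3 -m pendant '[[[0.28,0,0,0,0,0],[0.28,0,0,0,0,0],[0.28,0,0,0,0,0],[0.28,0,0,0,0,0],[0.28,0,0,0,0,0],[0.2,0,0,0,0,0],[0,0,0,0,0,0]]]'
python3 -c "
from h import *
p=F-.0045*ex-.19*ey; goal([*p[:2],.1],-4.75)
cv2.imwrite('pics/wb.png',cam('wrist')['pixels'])"
```

```text
0.07905845751125819 8.600848003075666e-05 0.14310358685563662 19.15
time_s: 20.02
eef_pos: [0.4555, 0.0486, 0.1471]
eef_rot: [-0.0, 0.728, 0.686, -0.001]
wrist_force: [0.5, -0.0, -0.2]
opening: 1.002
t 20.025 pos [0.4555 0.0486 0.1471] yawy -3.44 tilt [-0.0018 -0.0011 -1.    ] q [-0.1529  0.0157  1.9698 -0.0015  1.1576 -0.0922] F [ 0.5109 -0.0302 -0.171 ] open 1.002
shift units(now axes) [-0.0401  0.0402  0.2353] (after turn axes) [-0.0395  0.0407  0.2353] turn units [-0.0005  0.0004  0.0073]
```

View pics/wb.png

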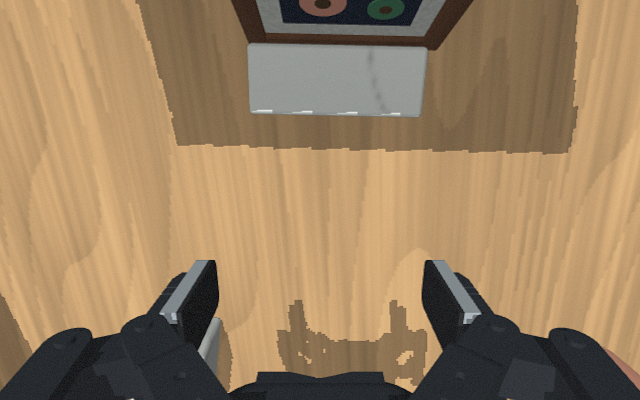

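```bash
python3 -m pendant '[[[0.1,0.04,0,0,0,0.007],[0.1,0,0,0,0,0],[0,0,0,0,0,0]]]'
python3 -c "
from h import *
p=F-.0045*ex-.19*ey; goal([*p[:2],.1],-4.75)
c=cam('wrist');cv2.imwrite('pics/wc.png',c['pixels'])
cv2.imwrite('pics/wcc.png',cv2.resize(c['pixels'][20:180,210:470],None,fx=3,fy=3,interpolation=2))"
```

```text
time_s: 20.45
eef_pos: [0.4658, 0.0866, 0.1469]
eef_rot: [0.0, 0.736, 0.677, -0.002]
wrist_force: [0.5, -0.5, -1.5]
opening: 1.0
t 20.45 pos [0.4658 0.0866 0.1469] yawy -4.75 tilt [-0.0022 -0.0028 -1.    ] q [-0.0654  0.0529  1.9319 -0.0032  1.1589  0.0188] F [ 0.5282 -0.4643 -1.4847] open 1.0
shift units(now axes) [-0.2327  0.0057  0.235 ] (after turn axes) [-0.2334  0.0052  0.2343] turn units [-0.0006  0.0009 -0.    ]
```

View pics/wcc.png

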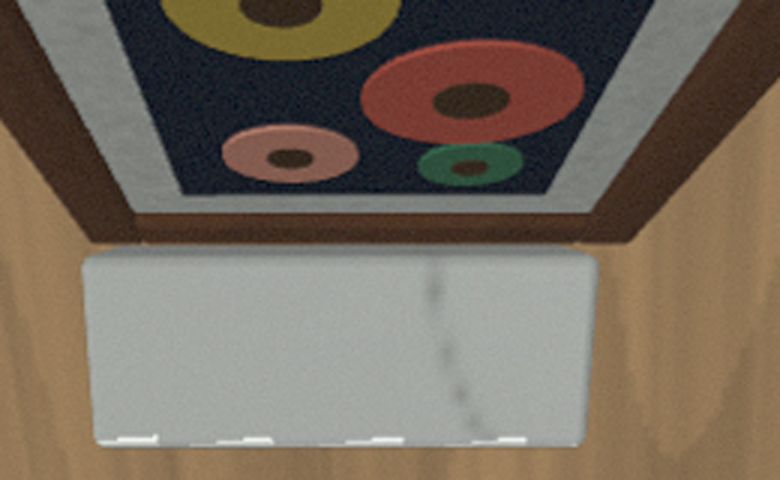

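The wrist crop shows the foot edge (crop row 243) against the bar's face, with no table showing between them. The bar is parallel to the foot and about 4–5 mm left of its middle. I'll retreat and take a last look.

```bash
python3 -m pendant '[[[-0.2,0,-0.05,0,0,0],[-0.28,0,-0.1,0,0,0],[-0.28,0,-0.1,0,0,0],[-0.28,0,0,0,0,0],[-0.28,-0.1,0,0,0,0],[-0.2,-0.2,0,0,0,0],[-0.2,-0.2,0,0,0,0],[-0.2,-0.2,0,0,0,0],[-0.2,-0.2,0,0,0,0],[-0.1,-0.2,0,0,0,0],[0,-0.2,0,0,0,0],[0,0,0,0,0,0]]]'
python3 -c "
from h import *
goal([.4,-.2,.1],-4.75)
for n in('side','top'): cv2.imwrite('pics/pd_%s.png'%n,cam(n)['pixels'])
a=cv2.imread('pics/pd_side.png').astype(float)
for lo,hi in((287,290),(326,328)):
  p=a[:,lo:hi].mean(1);print([(r,*p[r].round(0).astype(int).tolist()) for r in list(range(165,172))+list(range(103,109))])"
```

```text
time_s: 22.0
eef_pos: [0.1501, -0.3569, 0.2029]
eef_rot: [0.004, 0.74, 0.673, -0.006]
wrist_force: [0.6, -0.2, 0.1]
opening: 1.001
t 22.0 pos [ 0.1501 -0.3569  0.2029] yawy -5.41 tilt [-0.0032 -0.0135 -0.9999] q [-1.478  -0.2529  2.0858 -0.0046  1.2956 -1.3824] F [ 0.5611 -0.2166  0.1339] open 1.001
shift units(now axes) [0.9058 1.1709 0.4999] (after turn axes) [0.8854 1.1801 0.5146] turn units [-0.0006  0.0044 -0.0036]
[(165, 111, 115, 116), (166, 112, 116, 116), (167, 112, 116, 116), (168, 121, 125, 125), (169, 120, 125, 124), (170, 110, 115, 115), (171, 107, 110, 111), (103, 64, 67, 70), (104, 68, 69, 70), (105, 68, 69, 71), (106, 49, 52, 60), (107, 25, 37, 54), (108, 28, 38, 58)]
[(165, 28, 38, 57), (166, 29, 39, 58), (167, 30, 40, 60), (168, 50, 68, 88), (169, 58, 82, 102), (170, 59, 81, 101), (171, 60, 82, 104), (103, 62, 65, 64), (104, 64, 66, 66), (105, 51, 55, 63), (106, 34, 44, 60), (107, 29, 40, 58), (108, 28, 40, 59)]
```

View pics/pd_side.png

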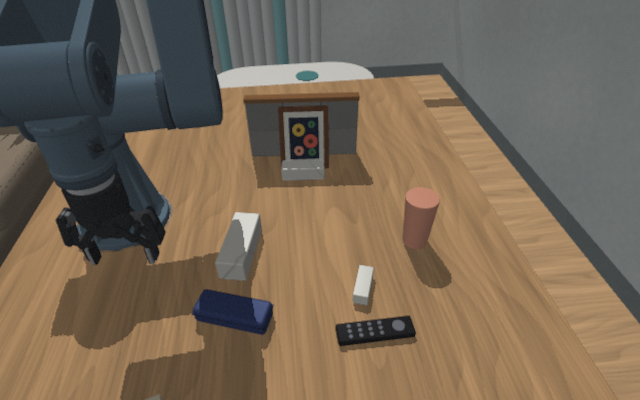

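View pics/pd_top.png

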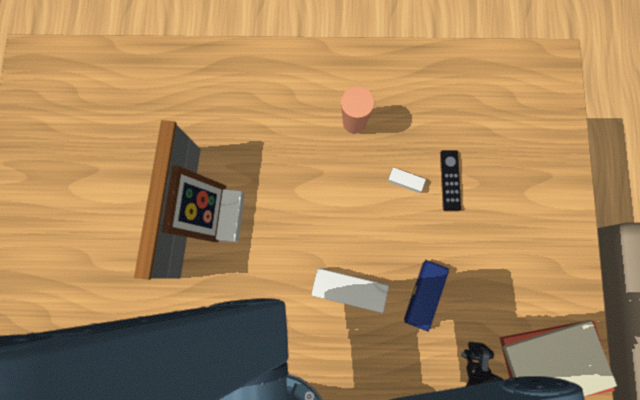

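```bash
python3 -c "
from bench import ctrl
print(ctrl.hand_in())"
```

```text
the job is handed in; nothing more can be done
None
```

The picture is steep again and the bar is in place, but the attempt probably fails on force: **the wrist read 140 N while I was setting the bar down, over the 120 N limit**. This happened at about 7.8 s. I ran two downward rows back to back without reading the force after the first, and the bar was already on the table. I let the force off in the next row; later force readings (taken at the end of each move) stayed below about 15 N.

**What I did:** I gripped the middle-sized white bar, turned it parallel to the panel and set it down in front of the foot. I then pushed it from behind with open, low fingers, so it slid the foot in square to the panel. Last, I drew the arm clear and handed in at about 22 s of the 54 s.

**Last checks:**
- **Lean:** the side view gives 19.4° from the foot edge and 20.5° from the top edge, after correcting for the offset seen at the known 45° start. I judged the top edge to be on the tiles from the pictures, not by a separate measurement.
- **Bar:** it lies flat and parallel to the foot, about 4–5 mm to one side of its middle. The wrist close-up shows no table between bar and foot.
- **Disagreement:** the top view read the bar's near edge about 5 mm farther from the panel than the foot. I put this down to the bar's rounded edge and calibration error, because the wrist view shows contact.
- **Bystanders:** the tumbler, remote control and spectacle case look unmoved in the before and after pictures. The two look-alike bars do too.

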